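# Find the hidden catch of a slide box and let its lid spring open

## Task

Open the grey microscope-slide box using a fingertip only. Put a fingertip on the top of the rail along its front, at either end, run it along the rail until you find the notch, and press down the catch plate inside the notch so that the lid is released. Then take the hand away and let the lid spring right open by itself (do not lift the lid), leaving the bottles and other things round the box where they are.

Things in the scene. Friction and masses are not known exactly. Their poses are not given: they have to be found in the camera images.
- slidebox: Grey slide box, 50 mm high, heavy, does not move. Origin on the bench; x points from the front rail to the lid's hinge, y left along the rail. Rail: flat-topped bar, x -106 to -72, y -132 to +132 mm, top at z 50 mm, flush with the lid. Lid: x -72 to +100 mm, hinge along y at x 100, z 44 mm.
- rail_left (a point): Point on the rail's top near its left end (box x -96, y +121, z 50 mm), 10 mm behind the rail's front face. The last 22 mm of the rail at either end are solid. Rail_left to rail_right is the line to feel along; it also crosses the catch plate where it is well pressed.
- rail_right (a point): The same near the right end (box x -96, y -121, z 50 mm). Somewhere between the ends one 44 mm long notch is cut into the rail, open above and to the front. Where it is differs from box to box and is not given (middle at y -88, -44, 0, +44 or +88 mm): feel for it or look from above.
- catch (a joint): Angle of the catch plate (42 mm long, same grey) in the notch: 0 at rest, 0.24 rad fully down. It slopes up to the front, its front edge 7 mm below the rail's top. Pressed straight down near its front it tips about its rear: it yields from about 2.5 N, frees the lid at 0.16 rad (front edge 5 mm down), is fully down after 8 mm at 6 to 8 N, and springs back when left.
- lid (a joint): Angle of the sprung lid: 0 shut, 1.80 rad fully open (a little past upright); its front edge rises. Once released it swings up by itself within about 3 s, pushing with less than 2 N at its edge, as soon as nothing is in its way, and stays open.
- oil: Bystander: brown immersion-oil bottle, 32 mm across, 75 mm tall, loose; origin under its centre.
- stain: Bystander: brown stain bottle with white cap, 42 mm across, 85 mm tall, loose; origin under its centre.
- mailer: Bystander: white plastic slide mailer, 34 x 86 x 14 mm, loose, lying in front of the box; origin under its centre.
- coverslips: Bystander: clear box of cover slips with white lid, 40 x 60 x 22 mm, loose; origin under its centre.
- dish: Bystander: closed Petri dish, 92 mm across, 16 mm high, loose; origin under its centre.
- forceps: Bystander: steel forceps, about 112 mm long, 8 mm high, lying loose; origin near the middle, on the bench.
- tray: Bystander: flat aluminium slide tray with four slides, 100 x 190 x 9 mm, loose; origin under its centre.
There are look-alikes about, which are no part of the job. What is shaped like the part that bears catch but purple is not meant.

How it is judged:
By the outcome, as a careful person would: the job done as asked, in the order asked, and still so for the second after the job is handed in, with the robot touching nothing.
It also fails if it takes over 70 s, if anything falls off the work surface, if the arm or the gripper's body presses on something with over 40 N, if the wrist force passes 120 N, or if a joint passes its speed limit or range.

## Robot

A 7-joint arm with a two-finger parallel gripper is mounted at the origin on the work surface. World frame = base frame: x ahead of the robot, y to its left, z up, the work surface at z = 0. Lengths are in m, angles in rad, forces in N, time in s.
With the tool pointing down it reaches from about 0.425 to 0.875 m from the base axis. Payload 4.7 kg.
Tool frame: the origin (TCP) lies at the very end of the fingers, on their centre line; the grasp point (between the pads) lies ctrl.grasp_offset behind it (ctrl.grasp_offset is the distance from the TCP to the grasp point, in m); z points along the fingers, y is the direction in which the jaws open and shut (so a half turn about z gives the same grasp; the last joint's range is limited). The gripper opens to 85 mm and grips with 20 to 120 N. Pads are 22 mm wide; open, the fingers measure 114 mm over their backs; the gripper's body (76 mm by 85 mm) begins 54 mm behind the grasp point. The pads swing forward as they close: fully open they stand 13 mm farther back than shut.
Start: joints at [1.276, 0.321, -0.07, 1.45, 0.023, 1.371, -0.057], TCP at [0.198, -0.619, 0.231] pointing down, gripper open.
Joint ranges: [-2.86, 2.86], [-0.3, 2.09], [-1.38, 1.24], [0.06, 2.45], [-1.56, 4.7], [0.09, 2.05], [-2.69, 2.69]. Speed limits (rad/s): [2.57, 2.57, 3.14, 3.14, 3.14, 3.14, 3.14].

## Interface

Orientations are given as a unit quaternion [w, x, y, z].
In Python, from station import ctrl gives the robot as it stands.
- The arm moves only by the tool apply_moves, never from a script. Its argument "moves" is one flat list of numbers, 7 for each row, row after row: the shift along the tool's x, y, z in cm, then the turn, a rotation vector about the tool's x, y, z in degrees, then the opening, from 0 (shut) to 1 (fully open). A call has exactly 10 rows; each row is the pose to reach, as a shift and turn from the pose measured when the call began, along the tool's axes at that moment; what a row does not reach only later rows make up. A row lasts 1/8 s, in which the tool goes at most 62.5 mm and 10.7 degrees, less where a joint would pass 70% of its speed; a pose out of reach is approached as far as the arm can. A call with a gripper value outside its range is refused whole. The fingers move at their own pace and stop on an object; the grip force is fixed at half the most. Time passes only in rows, so rows that repeat a pose let the fingers close, or fill a call up. It gives the time, the measured TCP pose, the force and the opening at its end, in the units of the state.
- ctrl.observe(): the state, without advancing time (a new reading comes with each control period).
- ctrl.grab_frame(name): name is "side" or "top"; returns a dict with "pixels" (420x560x3 uint8, red, green, blue), "intrinsics" (3x3 intrinsics, pixels), "pose" (4x4, takes a point from camera to world coordinates). Camera axes: x right, y up, looking along -z (the intrinsics and any distortion apply to the point x, -y, -z); pixel columns grow to the right and rows downward; lengths in m; the calibration is good to about 2 mm. A picture is of the moment at which its call begins. There is no depth.
- ctrl.sign_off(): hands the job in, once; it reports no verdict.
The state is a dict: "t": time; "qpos": joint angles; "joint_vel": joint speeds; "joint_torque": joint torques, N m; "tool_pos": TCP position; "eef_rot": TCP orientation; "force": force on the tool from outside, world axes, zero at the start; "torque": the same for the moment, N m; "grip_width": opening from 0.0 (shut) to 1.0 (fully open).
Only numpy, scipy, OpenCV 4.12 (cv2) and the standard library are available. Lean on these libraries where they do the work, as an engineer would, in place of code of your own. Each camera call takes 0.05 s, during which the arm holds its last target. There are 200 camera calls.

## Working session

There is one attempt and no reset: what is moved stays moved. The work goes in short steps, Python scripts to look and compute and a tool call to move; the robot and the scene stay as the last step left them, time stands still between calls to the robot, and variables do not carry over. Pictures are saved under pics/ and viewed, about 8 in all and at most 12, crops included, and the job is handed in when it is done.

Besides the shell and the picture viewer there is one more tool, called after ">>>" as a command line: name --argument value ..., lists and objects as JSON in quotes. apply_moves: Moves the arm, as the interface text tells. Its arguments: {"type":"object","properties":{"moves":{"type":"array","items":{"type":"number"}}},"required":["moves"]}

```bash
mkdir -p pics
cat > h.py <<'E'
import numpy as np, cv2
from station import ctrl
def grab(n,f):
    d=ctrl.grab_frame(n); np.savez(f'{n}.npz',K=d['intrinsics'],P=d['pose'])
    im=cv2.cvtColor(d['pixels'],cv2.COLOR_RGB2BGR); cv2.imwrite(f'pics/{f}.png',im); return im
def plane(n,u,v,z):
    d=np.load(n+'.npz');K,P=d['K'],d['P']
    r=np.linalg.inv(K)@[u,v,1]; r=P[:3,:3]@[r[0],-r[1],-r[2]]; o=P[:3,3]
    return o+r*(z-o[2])/r[2]
def proj(n,p):
    d=np.load(n+'.npz');K,P=d['K'],d['P']
    c=P[:3,:3].T@(np.array(p)-P[:3,3]); q=K@[c[0],-c[1],-c[2]]; return q[:2]/q[2]
def crop(src,dst,x0,y0,x1,y1,s):
    im=cv2.imread(f'pics/{src}.png')[y0:y1,x0:x1]; cv2.imwrite(f'pics/{dst}.png',cv2.resize(im,None,fx=s,fy=s,interpolation=cv2.INTER_CUBIC))
E
python3 - <<'E'
from h import *
for n in('top','side'): grab(n,n+'0'); d=np.load(n+'.npz'); print(d['K'],d['P'].round(3))
print(ctrl.observe())
E
```

```text
[[418.74522051   0.         277.54594532]
 [  0.         418.74522051 205.42505221]
 [  0.           0.           1.        ]] [[ 0.006  0.997 -0.081  0.512]
 [-1.     0.004 -0.027 -0.028]
 [-0.027  0.081  0.996  1.114]
 [ 0.     0.     0.     1.   ]]
[[389.85780789   0.         282.13363776]
 [  0.         389.85780789 210.15643516]
 [  0.           0.           1.        ]] [[ 0.94   0.192 -0.282  0.32 ]
 [-0.341  0.539 -0.77  -0.725]
 [ 0.004  0.82   0.572  0.594]
 [ 0.     0.     0.     1.   ]]
{'t': 0.1, 'qpos': array([ 1.27609516,  0.32176397, -0.07007478,  1.45158478,  0.02258129,
        1.37079318, -0.0569105 ]), 'joint_vel': array([ 0.0008673 , -0.00106666,  0.00178445, -0.00484296,  0.00016863,
       -0.00191196,  0.00075447]), 'joint_torque': array([-2.73086771e-04, -4.94880652e+01, -3.84213952e-01, -3.15211129e+01,
        1.29604252e-02,  7.55274261e-03,  2.49027568e-05]), 'tool_pos': array([ 0.19735032, -0.61879786,  0.23030703]), 'eef_rot': array([-8.63921371e-04,  9.88103132e-01,  1.53790196e-01, -1.74572001e-04]), 'force': array([-0.0825646 , -0.34200618, -0.64341459]), 'torque': array([ 0.04123526, -0.02412294, -0.02066236]), 'grip_width': 0.9977440887761002}
```

View pics/top0.png

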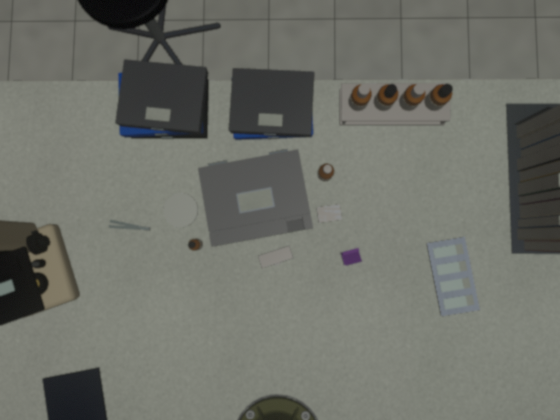

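View pics/side0.png

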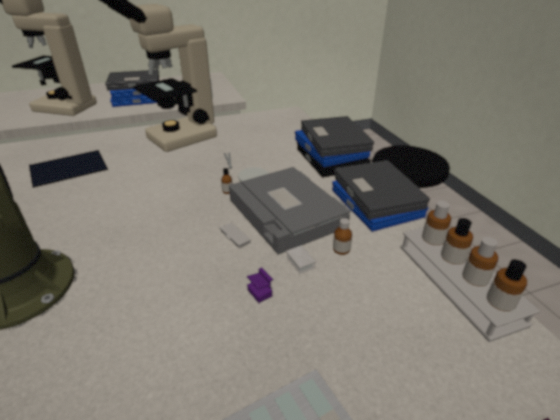

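Top view: the grey box has corners near (199,167), (298,151), (312,230) and (210,245), with its rail along the bottom edge. A dark patch near (296,225) could be the notch. The look-alikes are the purple part at (351,257) and the grey/blue boxes at (163,97) and (271,100). I choose the grey box and check it in a crop.

Run:
```python
from h import *
crop('top0','c1',190,140,350,275,5)
crop('side0','c2',215,155,365,265,5)
```

```text
(no output)
```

View pics/c1.png

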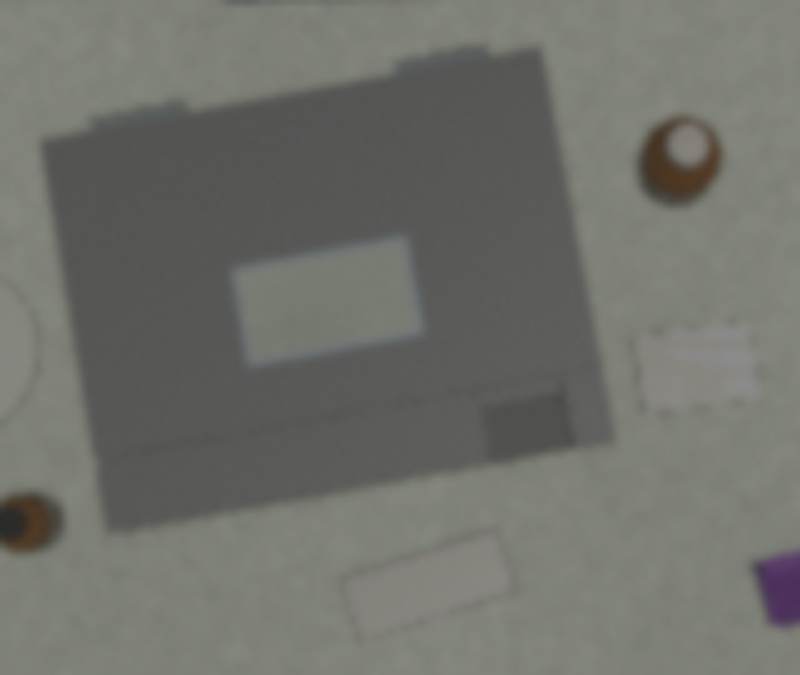

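View pics/c2.png

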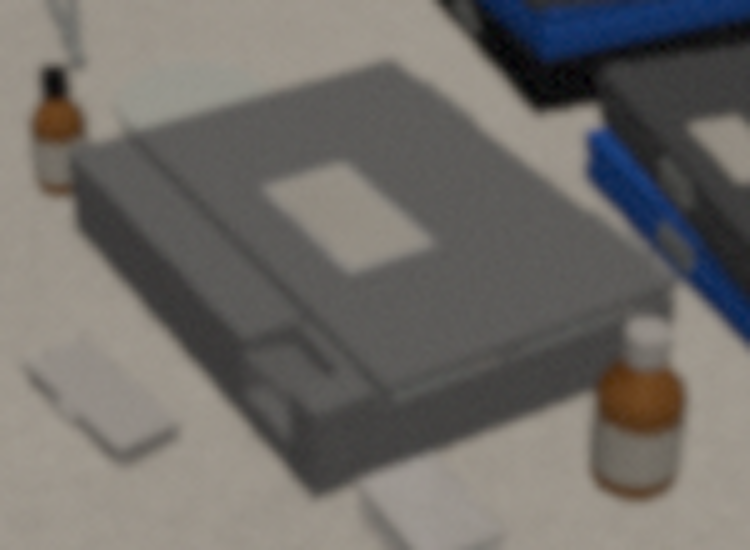

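The crops show the rail's front top edge running from c1 (108,530) to (613,438), i.e. top0 (211.6,246) to (312.6,227.6). The notch with its sloping plate is at c1 (485–575, 390–460), near the right end, so its middle should be y≈-88. The oil bottle stands past the left end, so I'll feel from the right end.

```bash
cat >> h.py <<'E'
from scipy.optimize import least_squares
from scipy.spatial.transform import Rotation as R
E
python3 - <<'E'
from h import *
t=lambda u,v:(190+(u-2)/5,140+(v-2)/5); s=lambda u,v:(215+(u-2)/5,155+(v-2)/5)
obs=[('top',t(108,532),(-106,132,50)),('top',t(613,438),(-106,-132,50)),('top',t(543,48),(100,-132,50)),('top',t(42,142),(100,132,50)),
('side',s(76,170),(-106,132,50)),('side',s(314,412),(-106,-132,50)),('side',s(318,494),(-106,-132,0)),('side',s(672,285),(100,-132,50)),('side',s(390,62),(100,132,50))]
def pt(p,b): c,q=np.cos(p[3]),np.sin(p[3]); x,y,z=np.array(b)/1000; return np.array([p[0]+c*x-q*y,p[1]+q*x+c*y,p[2]+z])
f=lambda p:np.concatenate([proj(n,pt(p,b))-uv for n,uv,b in obs])
r=least_squares(f,[.55,0,0,0.1]); p=r.x; print(p.round(4),np.degrees(p[3]),f(p).round(1)); np.save('box.npy',p)
for u,v in((485,460),(575,447),(483,405),(567,388)): 
    w=plane('top',*t(u,v),.05)-[p[0],p[1],0]; c,q=np.cos(p[3]),np.sin(p[3]); print('notch',c*w[0]+q*w[1],-q*w[0]+c*w[1])
for b in((-96,-121,50),(-96,-88,50)): w=pt(p,b); print(w.round(4),np.hypot(*w[:2]))
o=ctrl.observe(); e=o['eef_rot']; M=R.from_quat([*e[1:],e[0]]); print(M.as_matrix().round(3))
w=pt(p,(-96,-121,130)); print('tool shift',M.inv().apply(w-o['tool_pos'])*100)
E
```

```text
[ 0.6224  0.0615 -0.0036  0.1893] 10.843322725745217 [-0.6  0.4  0.3  0.2 -0.8 -0.3 -0.8 -0.2 -1.3 -3.2  0.3  1.7 -0.4  2.2
  1.5  0.   0.6 -0.2]
notch -0.10446988192392512 -0.06527728170814089
notch -0.10633172555566972 -0.11131275132511845
notch -0.07686261000324612 -0.06940675513142537
notch -0.07619019903564761 -0.11292786553122193
[ 0.5508 -0.0754  0.0464] 0.5559656496276664
[ 0.5446 -0.043   0.0464] 0.5463153848124878
[[ 0.953  0.304 -0.001]
 [ 0.304 -0.953  0.002]
 [-0.    -0.002 -1.   ]]
tool shift [ 50.1919676  -41.00865817  10.45857508]
```

Fit is good to about 1–2 px: box yaw 10.8°, notch middle at y≈-89, so it's the -88 position. Now I'll approach above the right end, fingers shut and pad width along the rail.

>>> apply_moves --moves '[4.5, -3.7, 0.6, 0, 0, -8, 0, 10, -8, 1.5, 0, 0, -17, 0, 15, -12.5, 2.5, 0, 0, -25, 0, 20, -16.5, 3, 0, 0, -33, 0, 25, -20.5, 4, 0, 0, -42, 0, 30, -24.5, 5, 0, 0, -50, 0, 35, -28.5, 6, 0, 0, -58, 0, 40, -32.5, 7, 0, 0, -67, 0, 45, -36.8, 8, 0, 0, -75, 0, 50, -41, 8, 0, 0, -83, 0]'

```text
t: 1.35
tool_pos: [0.5326, -0.1008, 0.1516]
eef_rot: [-0.001, 0.637, 0.771, 0.0]
force: [0.4, -0.3, -0.0]
grip_width: 0.003
```

```bash
cat >> h.py <<'E'
def pt(b):
    p=np.load('box.npy'); c,q=np.cos(p[3]),np.sin(p[3]); x,y,z=np.array(b)/1000; return np.array([p[0]+c*x-q*y,p[1]+q*x+c*y,p[2]+z])
def st(b=None):
    o=ctrl.observe(); e=o['eef_rot']; M=R.from_quat([*e[1:],e[0]]); p=np.load('box.npy')
    D=R.from_euler('z',p[3])*R.from_matrix(np.array([[0,1,0],[1,0,0],[0,0,-1.]]))
    Bx=R.from_euler('z',p[3]).inv()
    print('t',o['t'],'box pos mm',(Bx.apply(o['tool_pos']-p[[0,1,2]])*1000).round(1),'F box',Bx.apply(o['force']).round(2),'grip',round(o['grip_width'],3),'v',np.abs(o['joint_vel']).max().round(3))
    print('turn deg',np.degrees((M.inv()*D).as_rotvec()).round(2))
    if b: print('tool shift cm',(M.inv().apply(pt(b)-o['tool_pos'])*100).round(2))
E
python3 - <<'E'
from h import *
st((-96,-121,70)); grab('side','s1')
im=cv2.imread('pics/s1.png')
E
```

```text
t 1.35 box pos mm [-118.6 -142.5  155.2] F box [ 0.35 -0.32 -0.01] grip 0.003 v 0.614
turn deg [-0.08 -0.1   0.08]
tool shift cm [2.13 2.28 8.52]
```

>>> apply_moves --moves '[1, 1, 1.5, 0, 0, 0, 0, 2.1, 2.3, 3.5, 0, 0, 0, 0, 2.1, 2.3, 5.5, 0, 0, 0, 0, 2.1, 2.3, 7, 0, 0, 0, 0, 2.1, 2.3, 7.5, 0, 0, 0, 0, 2.1, 2.3, 7.5, 0, 0, 0, 0, 2.1, 2.3, 7.5, 0, 0, 0, 0, 2.1, 2.3, 7.5, 0, 0, 0, 0, 2.1, 2.3, 7.5, 0, 0, 0, 0, 2.1, 2.3, 7.5, 0, 0, 0, 0]'

```text
t: 2.65
tool_pos: [0.5552, -0.0642, 0.0776]
eef_rot: [-0.001, 0.631, 0.776, 0.004]
force: [0.2, -0.4, -0.1]
grip_width: 0.001
```

Run:
```python
from h import *
st((-96,-121,50)); 
grab('top','t1'); grab('side','s1')
a=cv2.imread('pics/t1.png')[190:270,250:350]; b=cv2.imread('pics/s1.png')[165:265,235:355]
cv2.imwrite('pics/m1.png',np.hstack([cv2.resize(a,(400,320)),cv2.resize(b,(384,320))]))
```

```text
t 2.65 box pos mm [ -89.6 -110.9   81.2] F box [ 0.09 -0.47 -0.14] grip 0.001 v 0.002
turn deg [ 0.28 -0.44  0.96]
tool shift cm [-1.03 -0.68  3.1 ]
```

View pics/m1.png

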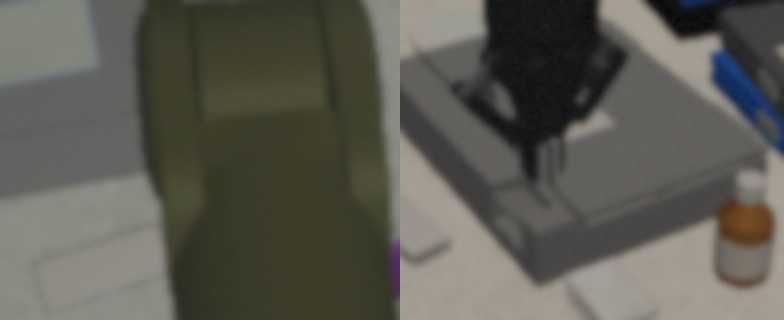

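The arm hides the rail from above. In the side view the shut fingers stand over the rail's right end, just off the notch, which agrees with the computed pose. Next I correct by 10 mm and go lower.

>>> apply_moves --moves '[-0.5, -0.3, 0, 0, 0, 0, 0, -1, -0.7, 0.5, 0, 0, 1, 0, -1, -0.7, 1, 0, 0, 1, 0, -1, -0.7, 1.5, 0, 0, 1, 0, -1, -0.7, 2, 0, 0, 1, 0, -1, -0.7, 2.3, 0, 0, 1, 0, -1, -0.7, 2.3, 0, 0, 1, 0, -1, -0.7, 2.3, 0, 0, 1, 0, -1, -0.7, 2.3, 0, 0, 1, 0, -1, -0.7, 2.3, 0, 0, 1, 0]'

```text
t: 4.0
tool_pos: [0.5506, -0.0753, 0.0545]
eef_rot: [-0.001, 0.637, 0.771, 0.004]
force: [0.0, 0.3, -0.0]
grip_width: 0.004
```

Run:
```python
from h import *
st((-96,-121,50)); print(ctrl.observe()['tool_pos'])
```

```text
t 4.0 box pos mm [ -96.2 -120.9   58.1] F box [ 0.11  0.33 -0.  ] grip 0.004 v 0.002
turn deg [ 0.28 -0.43 -0.04]
tool shift cm [-0.02  0.02  0.81]
[ 0.55058309 -0.07530213  0.05450013]
```

>>> apply_moves --moves '[0, 0, 0.1, 0, 0, 0, 0, 0, 0, 0.2, 0, 0, 0, 0, 0, 0, 0.3, 0, 0, 0, 0, 0, 0, 0.35, 0, 0, 0, 0, 0, 0, 0.4, 0, 0, 0, 0, 0, 0, 0.45, 0, 0, 0, 0, 0, 0, 0.5, 0, 0, 0, 0, 0, 0, 0.5, 0, 0, 0, 0, 0, 0, 0.5, 0, 0, 0, 0, 0, 0, 0.5, 0, 0, 0, 0]'

```text
t: 5.25
tool_pos: [0.5507, -0.0753, 0.0502]
eef_rot: [-0.001, 0.637, 0.771, 0.004]
force: [-2.0, 0.2, 5.2]
grip_width: -0.003
```

Contact at z = 50.2 mm with 5 N. Now run along the rail towards the notch.

>>> apply_moves --moves '[0.2, 0, 0.08, 0, 0, 0, 0, 0.4, 0, 0.08, 0, 0, 0, 0, 0.6, 0, 0.08, 0, 0, 0, 0, 0.8, 0, 0.08, 0, 0, 0, 0, 1.0, 0, 0.08, 0, 0, 0, 0, 1.2, 0, 0.08, 0, 0, 0, 0, 1.4, 0, 0.08, 0, 0, 0, 0, 1.6, 0, 0.08, 0, 0, 0, 0, 1.8, 0, 0.08, 0, 0, 0, 0, 1.8, 0, 0.08, 0, 0, 0, 0]'

```text
t: 6.5
tool_pos: [0.548, -0.0577, 0.05]
eef_rot: [-0.001, 0.637, 0.771, 0.004]
force: [0.4, -3.0, 6.3]
grip_width: -0.001
```

Run:
```python
from h import *
st((-96,-88,50)); print(ctrl.observe()['tool_pos'])
```

```text
t 6.5 box pos mm [ -95.4 -103.1   53.6] F box [-0.22 -3.05  6.26] grip -0.001 v 0.002
turn deg [ 0.36 -0.37 -0.04]
tool shift cm [ 1.51 -0.06  0.37]
[ 0.54803659 -0.05771227  0.05001342]
```

Still on the rail at y≈-103 with 6 N. The tip should drop in about 5 mm further on.

>>> apply_moves --moves '[0.2, 0, 0.08, 0, 0, 0, 0, 0.4, 0, 0.1, 0, 0, 0, 0, 0.6, 0, 0.1, 0, 0, 0, 0, 0.8, 0, 0.1, 0, 0, 0, 0, 1.0, -0.03, 0.1, 0, 0, 0, 0, 1.2, -0.05, 0.1, 0, 0, 0, 0, 1.4, -0.05, 0.1, 0, 0, 0, 0, 1.5, -0.05, 0.1, 0, 0, 0, 0, 1.5, -0.05, 0.1, 0, 0, 0, 0, 1.5, -0.05, 0.1, 0, 0, 0, 0]'

```text
t: 7.75
tool_pos: [0.5448, -0.0432, 0.0492]
eef_rot: [-0.0, 0.637, 0.77, 0.004]
force: [0.0, 0.2, -0.5]
grip_width: 0.003
```

Run:
```python
from h import *
st((-96,-88,50)); print(ctrl.observe()['tool_pos'])
```

```text
t 7.75 box pos mm [-95.9 -88.2  52.8] F box [ 0.09  0.23 -0.54] grip 0.003 v 0.001
turn deg [ 0.36 -0.37 -0.05]
tool shift cm [ 0.02 -0.01  0.28]
[ 0.54478102 -0.04315679  0.04915996]
```

The force vanished at y≈-88, so the tip is over the notch. Press down.

>>> apply_moves --moves '[0, 0, 0.3, 0, 0, 0, 0, 0, 0, 0.5, 0, 0, 0, 0, 0, 0, 0.65, 0, 0, 0, 0, 0, 0, 0.8, 0, 0, 0, 0, 0, 0, 0.9, 0, 0, 0, 0, 0, 0, 1.0, 0, 0, 0, 0, 0, 0, 1.1, 0, 0, 0, 0, 0, 0, 1.2, 0, 0, 0, 0, 0, 0, 1.2, 0, 0, 0, 0, 0, 0, 1.2, 0, 0, 0, 0]'

```text
t: 9.0
tool_pos: [0.5438, -0.0435, 0.0375]
eef_rot: [-0.001, 0.638, 0.77, 0.003]
force: [-6.2, -0.8, 8.5]
grip_width: -0.0
```

Run:
```python
from h import *
st((-96,-88,50)); grab('side','s2'); crop('s2','s2c',205,125,365,245,4)
```

```text
t 9.0 box pos mm [-96.9 -88.3  41.1] F box [-6.23  0.43  8.47] grip -0.0 v 0.001
turn deg [ 0.22 -0.34 -0.06]
tool shift cm [ 0.04  0.09 -0.89]
```

View pics/s2c.png

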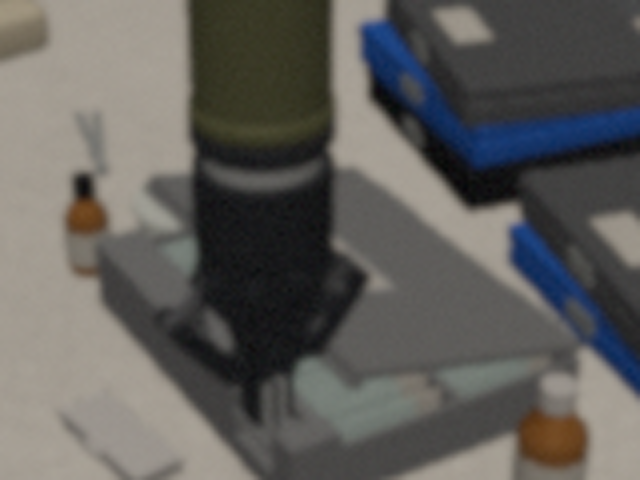

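The catch is down (8.5 N) and the lid has sprung partly up, held back by the gripper. I retreat forward through the notch's open front without lifting.

>>> apply_moves --moves '[0, -0.4, -0.2, 0, 0, 0, 0, 0, -1, -0.4, 0, 0, 0, 0, 0, -2, -0.6, 0, 0, 0, 0, 0, -3.5, -0.8, 0, 0, 0, 0, 0, -5, -1, 0, 0, 0, 0, 0, -6.5, -1.5, 0, 0, 0, 0, 0, -8, -2, 0, 0, 0, 0, 0, -9, -4, 0, 0, 0, 0, 0, -9, -6, 0, 0, 0, 0, 0, -9, -8, 0, 0, 0, 0]'

```text
t: 10.3
tool_pos: [0.4538, -0.0612, 0.1175]
eef_rot: [-0.001, 0.638, 0.77, 0.003]
force: [-0.0, 0.1, -0.9]
grip_width: -0.001
```

>>> apply_moves --moves '[0, 0, 0, 0, 0, 0, 0, 0, 0, 0, 0, 0, 0, 0, 0, 0, 0, 0, 0, 0, 0, 0, 0, 0, 0, 0, 0, 0, 0, 0, 0, 0, 0, 0, 0, 0, 0, 0, 0, 0, 0, 0, 0, 0, 0, 0, 0, 0, 0, 0, 0, 0, 0, 0, 0, 0, 0, 0, 0, 0, 0, 0, 0, 0, 0, 0, 0, 0, 0, 0]'

```text
t: 11.55
tool_pos: [0.4538, -0.0612, 0.1176]
eef_rot: [-0.001, 0.638, 0.77, 0.003]
force: [-0.5, 0.1, 0.4]
grip_width: -0.001
```

>>> apply_moves --moves '[0, 0, 0, 0, 0, 0, 0, 0, 0, 0, 0, 0, 0, 0, 0, 0, 0, 0, 0, 0, 0, 0, 0, 0, 0, 0, 0, 0, 0, 0, 0, 0, 0, 0, 0, 0, 0, 0, 0, 0, 0, 0, 0, 0, 0, 0, 0, 0, 0, 0, 0, 0, 0, 0, 0, 0, 0, 0, 0, 0, 0, 0, 0, 0, 0, 0, 0, 0, 0, 0]'

```text
t: 12.8
tool_pos: [0.4538, -0.0612, 0.1176]
eef_rot: [-0.001, 0.638, 0.77, 0.003]
force: [0.4, 0.1, 0.1]
grip_width: 0.001
```

>>> apply_moves --moves '[0, 0, 0, 0, 0, 0, 0, 0, 0, 0, 0, 0, 0, 0, 0, 0, 0, 0, 0, 0, 0, 0, 0, 0, 0, 0, 0, 0, 0, 0, 0, 0, 0, 0, 0, 0, 0, 0, 0, 0, 0, 0, 0, 0, 0, 0, 0, 0, 0, 0, 0, 0, 0, 0, 0, 0, 0, 0, 0, 0, 0, 0, 0, 0, 0, 0, 0, 0, 0, 0]'

```text
t: 14.05
tool_pos: [0.4538, -0.0611, 0.1176]
eef_rot: [-0.001, 0.638, 0.77, 0.003]
force: [0.1, -0.7, 0.5]
grip_width: 0.001
```

Run:
```python
from h import *
st(); a=grab('side','s3'); b=grab('top','t3')
cv2.imwrite('pics/m3.png',np.hstack([cv2.resize(a[80:320,190:450],(400,369)),cv2.resize(b[130:290,95:268+0],(400,369))]))
```

```text
t 14.05 box pos mm [-188.6  -88.8  121.2] F box [-0.02 -0.68  0.54] grip 0.001 v 0.002
turn deg [ 0.16 -0.31 -0.1 ]
```

View pics/s3.png

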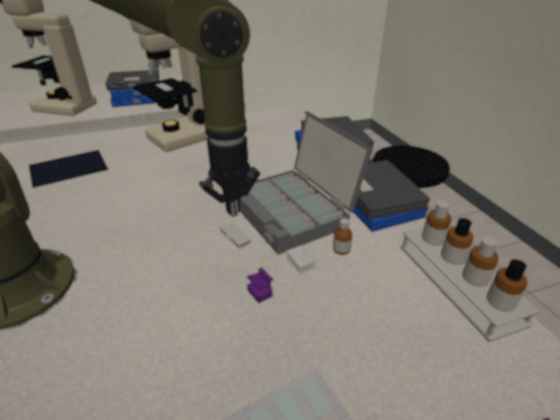

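View pics/t3.png

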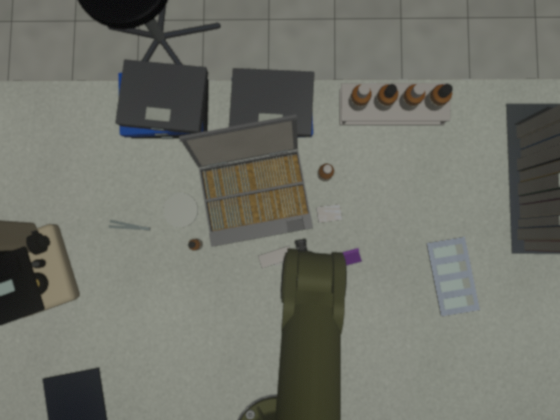

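The lid stands open, leaning back past upright: top edge in the top view (182,137)–(297,117), side view (308,117)–(370,155). The bottles, mailer, coverslips, dish, forceps and tray are at the same pixels as before, and the hand is clear.

```bash
python3 -c "
from station import ctrl; print(ctrl.sign_off())"
```

```text
the job is handed in; nothing more can be done
None
```

The slide box is open, and I handed the job in at about 14 s of the 70 s allowed.

- **Feeling along the rail:** I touched down with shut fingers on the right end of the rail at about 5 N. I ran along it until the force dropped away at y ≈ -88 mm, which matches the notch seen from above.
- **Releasing the lid:** I pressed the catch plate down about 12 mm from the rail top, reaching 8.5 N, and the lid came free. It rose partway and the gripper held it there. I drew the hand out through the notch's open front, without deliberately lifting the lid, and it sprang open by itself.

**Last checks:**
- Both cameras show the lid leaning back past upright.
- By eye, the bottles and other things are where they were; the mailer is partly hidden by the arm from above but looks unmoved from the side.
- The hand is about 9 cm in front of the box with near-zero force.
- **Disagreement:** my camera fit put the box 3.6 mm too low, but first contact at z = 50.2 mm agreed with the stated 50 mm height.
- **Overshoot:** one approach move went about 10 mm past its target in free air, and I corrected it before touching anything.

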